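Slide the feeding guard across the fish food pot

TASK

The fish have had their meal: with the fingertips, push the sliding guard along its rail on the organiser until it clicks into the notch in front of the round fish food pot, so that nobody feeds them twice. Push gently, do not run past that notch, and do not shift or lift the pot or anything else; leave the guard sitting in the notch and take the hand away.

Things in the scene. Friction and masses are not known exactly. Their poses are not given: they have to be found in the camera images.
- organiser: Two-tier organiser of clear plastic, fixed: 140 deep (x), 290 wide (y), 117 high. Origin: centre of its underside; -x is its open front, y runs along front and rail. Upper tier floor at z = 82, lower at 4. Dividers at y = -45 and 45, tops at 117, make three upper bays centred at y = -90, 0, 90. The space in front of the rail is empty down to the shelf.
- guard (a joint): White guard's place on the rail, m, growing to organiser +y, travel 0 to 0.27; in the notches it reads 0.045 (notch0), 0.135 (notch1), 0.225 (notch2). Starts between notch0 and notch1. Friction 0.5 N, stays where left. Near a notch the push rises to 4 or 5 N at a ridge 7 mm before its middle, then dips as the guard drops in (drawn in from within 4 mm). The same push drives it out again.
- guard_knob (a point): Middle of the guard's push knob, a white block 45 long (organiser x), 18 wide (along the rail), 24 high, jutting to the front; push it on either side. It lies 29 in front of the rail's centre line, 116 above the underside. The block reaches 18 further forward and 27 back to the guard plate: 4 thick, 60 wide along the rail, centred on the knob, 102 to 142 above the underside.
- notch0 (a point): Middle of the notch before the bay at y = -90, on the rail's top. The aluminium rail, 16 wide and 340 long, runs along the front edge of the upper tier at organiser x = -78, top at z = 82, with a black stop at each end. A notch is the gap between two small round ridges 4 mm high, 14 apart.
- notch1 (a point): Middle of the notch before the middle bay, on top of the rail.
- notch2 (a point): Middle of the notch before the bay at the organiser's y = +90, on top of the rail.
- food_pot: Sealed round fish food pot, squat, grey with a white screw lid, 66 diameter by 56 high; loose in one of the three bays of the upper tier (any of them). Origin: centre of its underside.
- bottle: Slim white bottle of water conditioner, 44 diameter by 85 high, loose in another bay of the upper tier. Origin: centre of its underside.
- carton: Plain carton, 45 by 55 by 70 high, loose in the remaining bay of the upper tier. Origin: centre of its underside.
- cone: White plastic feeding cone, 60 diameter by 45 high, standing in the lower tier. Origin: centre of its underside.
- spoon: Stainless spoon, 110 long, lying in the lower tier.
- pad_holder: Green algae pad holder, 70 by 50 by 30 high, lying in the lower tier. Origin: centre of its underside.
- dish: White ceramic key dish, 100 diameter by 30 high, on the shelf to the robot's left of the organiser. Origin: centre of its underside.
- timer: White plastic clock with a grey screen, 35 by 70 by 60 high, on the shelf to the robot's right of the organiser. Origin: centre of its underside.

How it is judged (in metres and radians):
At the end, for the whole second after the job is handed in: The guard rests, within 2.5 mm, in the notch of the bay that holds the round fish food pot, and is still; the pot, bottle and carton stand upright, and the loose things are within 12 mm of where they were (((y of food_pot in the frame of organiser below -0.045 m and value of joint guard between 0.0425 and 0.0475 m) or (y of food_pot in the frame of organiser between -0.045 and 0.045 m and value of joint guard between 0.1325 and 0.1375 m) or (y of food_pot in the frame of organiser above 0.045 m and value of joint guard between 0.2225 and 0.2275 m)) and velocity of joint guard between -0.005 and 0.005 m/s and distance of each of food_pot, bottle, carton, cone, spoon, pad_holder, dish, timer from where it was at the start of the episode below 0.012 m and angle between each of food_pot, bottle, carton's own z axis and vertical below 0.15 rad); the robot touches nothing.
It fails at once if the guard runs past the food pot's notch, more than 13 mm beyond its middle as seen from the start ((y of food_pot in the frame of organiser below -0.045 m and value of joint guard below 0.032 m) or (y of food_pot in the frame of organiser between -0.045 and 0.045 m and value of joint guard above 0.148 m) or (y of food_pot in the frame of organiser above 0.045 m and value of joint guard above 0.238 m)).
It fails at once if something other than the guard is shifted or lifted by more than 12 mm (distance of any of food_pot, bottle, carton, cone, spoon, pad_holder, dish, timer from where it was at the start of the episode above 0.012 m).
It fails at once if the guard or the organiser is pushed with more than 20 N (contact force between the fingers and organiser above 20 N).
It fails at once if a part of the robot other than its fingers presses on the guard or the organiser with more than 5 N (contact force between the arm and organiser above 5 N).
It also fails if it takes over 42 s, if anything falls off the work surface, if the arm or the gripper's body presses on something with over 40 N, if the wrist force passes 120 N, or if a joint passes its speed limit or range.

ROBOT

A 7-joint arm with a two-finger parallel gripper is mounted at the origin on the work surface. World frame = base frame: x ahead of the robot, y to its left, z up, the work surface at z = 0. Lengths are in mm, angles in rad, forces in N, time in s.
With the tool pointing down it reaches from about 425 to 1025 mm from the base axis. Payload 9.4 kg.
Tool frame: the origin (TCP) lies on the centre line of the jaws, within the pads' length; the fingertips stand 17 mm ahead of it and the grasp point (between the pads) lies 2 mm behind it (ctrl.tips_ahead is the distance from the TCP to the fingertips, in mm); z points along the fingers, y is the line along which they close (so a half turn about z gives the same grasp; the last joint's range is limited). The gripper opens to 93 mm and grips with 3 to 60 N. Pads are 15 mm wide; open, the fingers measure 128 mm over their backs; the gripper's body (75 mm by 188 mm) begins 65 mm behind the grasp point.
Start: joints at [1.046, 0.599, -0.003, 1.599, 0.002, 0.943, -0.08], TCP at [313.904, -653.52, 235.618] pointing down, gripper open.
Joint ranges: [-2.57, 2.57], [-0.35, 1.97], [-1.29, 1.29], [0.11, 2.56], [-1.05, 4.19], [0.11, 1.86], [-2.63, 2.63]. Speed limits (rad/s): [2.22, 2.22, 3.01, 3.01, 3.14, 3.14, 3.14].

INTERFACE

Orientations are given as a unit quaternion [x, y, z, w].
In Python, from plant import ctrl gives the robot as it stands. Calls block until the motion is done:
- ctrl.movep(position, orientation): joint-space move of the TCP to a pose.
- ctrl.move_straight(position, rotation=None, max_speed=150): straight line of the TCP; rotation=None keeps the orientation; max_speed is the mean speed in mm/s.
- ctrl.goto_joints(angles): joint-space move.
- ctrl.grip(opening): finger opening in mm; the grip force is fixed at half the most; returns when the fingers have stopped.
- ctrl.pause(seconds).
- ctrl.ik(position, orientation): joint angles nearest the present ones, or None.
- ctrl.sense(): the state.
- ctrl.capture(name): name is "scene" or "top" or "wrist"; returns a dict with "frame" (384x512x3 uint8, red, green, blue), "intrinsics" (3x3 intrinsics, pixels), "origin" and "attitude" of the camera in the world. Camera axes: x right, y down, z forward; pixel columns grow to the right and rows downward; lengths in mm; the calibration is good to about 2 mm. The wrist camera is an equidistant fisheye: a pixel r from the principal point sees the ray r / f radians off the axis. A picture is of the moment at which its call begins. There is no depth.
A pose or a line that the arm cannot do raises ctrl.IKError and nothing moves.
- ctrl.finish_job(): hands the job in; it is judged then, once.
Trained networks look in a picture, given as the dict that the camera call returned (one of the last four; its "shot" number tells which), for a name from the list of things; names that differ only in an ending like _2 or _b are one class to them, and where a whole thing is asked for, a point or a joint stands for the part that bears it (a point fixed in the world has none). Each returns a list of dicts, best first, with "confidence" (0 to 1); they miss things now and then, are a little off and sometimes report something else, mostly with a low value. They report only what shows in the picture. A call takes as long as a camera call.
- ctrl.recognise(name, picture): "position" ([x, y, z] in mm, in world coordinates, good to about 4 mm: the middle of the surface that is visible of it).
- ctrl.masks_of(name, picture): "pixels" (384x512 bool, what is visible of it).
- ctrl.mark_of(name, picture): "position" ([x, y, z] in mm, in world coordinates, good to about 4 mm: a listed point, or the origin of a listed thing).
The state is a dict: "time_s": time; "joints": joint angles; "joint_vel": joint speeds; "joint_efforts": joint torques, N m; "position": TCP position; "ee_rot": TCP orientation; "force": force on the tool from outside, world axes, zero at the start; "moment": the same for the moment, N m; "finger_gap": finger opening in mm; "finger_force": force on a finger pad.
Only numpy, scipy, OpenCV 4.12 (cv2) and the standard library are available. Lean on these libraries where they do the work, as an engineer would, in place of code of your own. Each camera call takes 0.05 s, during which the arm holds its last target. There are 200 camera calls.

## Working session

There is one attempt and no reset: what is moved stays moved. The work goes in short steps, each a Python script; the robot and the scene stay as the last script left them, time stands still between calls to the robot, and variables do not carry over. Pictures are saved under pics/ and viewed, at most 10 in all, crops included, and the job is handed in when it is done.

```bash
mkdir -p pics; python3 - <<'E'
from plant import ctrl
import cv2,numpy as np
for c in("scene","top"):
    p=ctrl.capture(c); cv2.imwrite(f"pics/{c}1.png",cv2.resize(p["frame"][:,:,::-1],(800,600)))
    print(c,np.round(p["origin"]),np.round(p["attitude"],3).tolist(),np.round(p["intrinsics"]).tolist())
    for n in("organiser","guard_knob","notch0","notch1","notch2","food_pot","bottle","carton","dish","timer"):
        print(n,[(np.round(d["position"],1).tolist(),round(d["confidence"],2)) for d in ctrl.mark_of(n,p)[:2]])
print(ctrl.sense())
E
```

```text
scene [1504. -142.  791.] [0.68, 0.58, -0.299, -0.334] [[412.0, 0.0, 260.0], [0.0, 412.0, 193.0], [0.0, 0.0, 1.0]]
organiser [([612.0, 95.3, -3.3], 0.67)]
guard_knob [([489.9, 59.4, 117.6], 0.73)]
notch0 [([514.0, 24.2, 83.9], 0.59), ([528.2, 109.7, 81.8], 0.59)]
notch1 [([514.0, 24.2, 83.9], 0.59), ([528.2, 109.7, 81.8], 0.59)]
notch2 [([514.0, 24.2, 83.9], 0.59), ([528.2, 109.7, 81.8], 0.59)]
food_pot [([587.9, 1.1, 79.6], 0.57), ([492.2, 60.1, 112.7], 0.28)]
bottle [([642.0, 181.4, 89.3], 0.58)]
carton []
dish [([410.5, 462.5, 0.7], 0.75)]
timer [([494.5, -407.6, 0.6], 0.91)]
top [ 376.   12. 1338.] [-0.705, 0.706, -0.056, 0.041] [[388.0, 0.0, 255.0], [0.0, 388.0, 183.0], [0.0, 0.0, 1.0]]
organiser [([610.1, 95.1, -0.1], 0.81)]
guard_knob [([496.1, 57.1, 118.3], 0.7)]
notch0 [([515.5, 22.7, 82.5], 0.79), ([556.0, 199.7, 81.8], 0.7)]
notch1 [([515.5, 22.7, 82.5], 0.79), ([556.0, 199.7, 81.8], 0.7)]
notch2 [([515.5, 22.7, 82.5], 0.79), ([556.0, 199.7, 81.8], 0.7)]
food_pot [([588.4, 0.7, 85.6], 0.8)]
bottle [([409.7, 468.6, -4.2], 0.71), ([637.6, 180.8, 83.3], 0.7)]
carton [([616.0, 94.1, 82.4], 0.77)]
dish [([411.3, 465.4, -3.9], 0.73)]
timer [([497.8, -406.0, -2.2], 0.52)]
{'time_s': 1.1, 'joints': array([ 1.04634245,  0.59928997, -0.00252084,  1.59935718,  0.00180121,
        0.94287413, -0.07982519]), 'joint_vel': array([ 8.23964171e-04, -1.84982132e-03,  4.92820483e-04, -7.12733085e-04,
        1.93609278e-05, -2.10742010e-03, -1.59607157e-03]), 'joint_efforts': array([ 4.04873863e-04, -7.64843345e+01,  1.49609495e+00, -2.52708560e+01,
       -5.24145272e-02,  1.06529161e-02,  2.02934211e-05]), 'position': array([ 313.90456478, -653.55649879,  235.64000891]), 'ee_rot': array([ 9.75042454e-01,  2.22018491e-01, -6.08302349e-06,  4.04640409e-05]), 'force': array([0.33936633, 0.28557003, 0.6550754 ]), 'moment': array([ 0.01096138, -0.0101566 ,  0.00791887]), 'finger_force': 0.0, 'finger_gap': 93.18477490463748}
```

View pictures.

View pics/scene1.png

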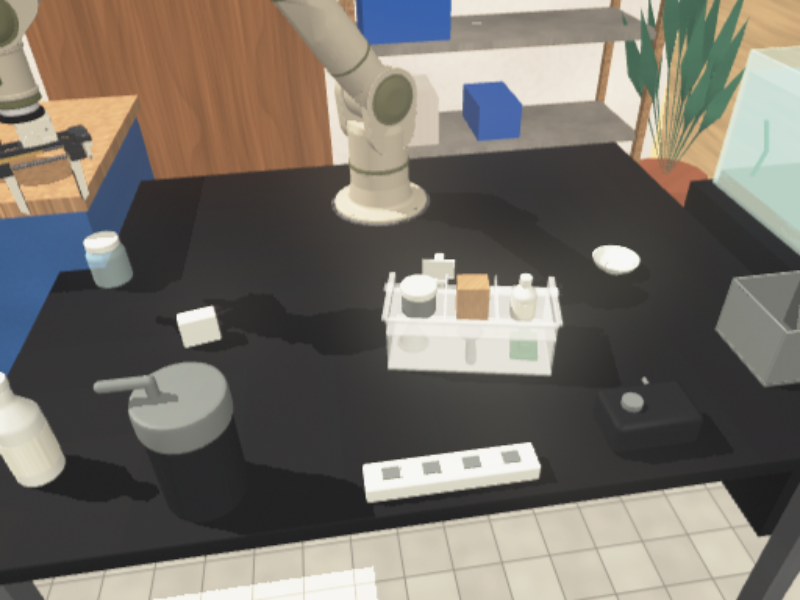

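View pics/top1.png

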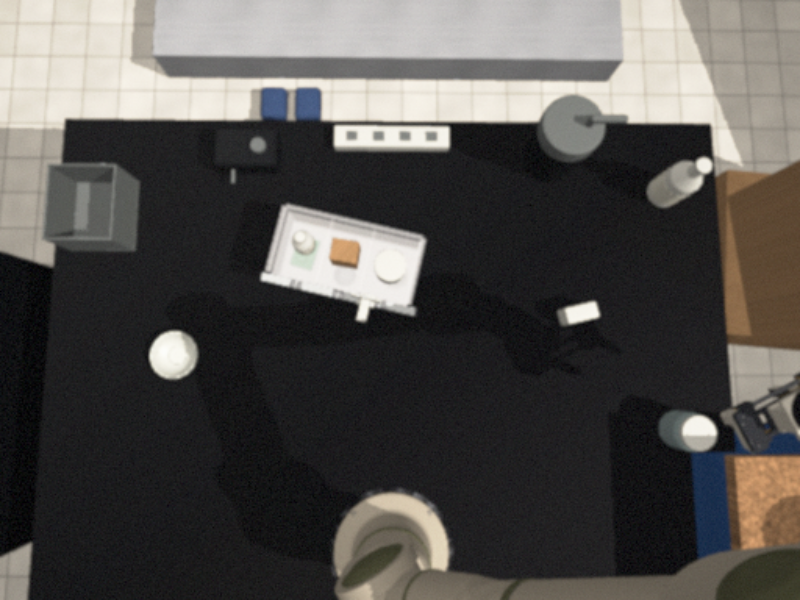

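```bash
cat > h.py <<'E'
from plant import ctrl
import numpy as np
O=np.array([611,95.2]); yaw=-0.224
ex=np.array([np.cos(yaw),np.sin(yaw)]); ey=np.array([-np.sin(yaw),np.cos(yaw)])
Q=[np.cos(yaw/2),np.sin(yaw/2),0,0]
def W(x,y,z): return np.r_[O+x*ex+y*ey,z]
def st(f0=np.zeros(3)):
    s=ctrl.sense(); d=s["position"][:2]-O
    return round(s["time_s"],2),round(d@ey,2),round((s["force"]-f0)[:2]@ey,2)
E
python3 - <<'E'
from h import *
import cv2
ctrl.grip(0)
ctrl.movep(W(-110,5,230),Q); print(st())
ctrl.move_straight(W(-110,5,117)); print(st(),ctrl.sense()["force"],ctrl.sense()["finger_gap"])
p=ctrl.capture("top"); print(ctrl.mark_of("guard_knob",p)[:1])
f=p["frame"][110:240,140:300,::-1]; cv2.imwrite("pics/t2.png",cv2.resize(f,None,fx=4,fy=4))
p=ctrl.capture("wrist"); print(ctrl.mark_of("guard_knob",p)[:1],ctrl.mark_of("notch0",p)[:3]); cv2.imwrite("pics/w2.png",p["frame"][:,:,::-1]); print(st())
E
```

```text
(5.37, np.float64(4.46), np.float64(-1.19))
(6.27, np.float64(5.07), np.float64(-0.77)) [ 0.50729558 -0.90375227 -0.27874957] 0.3446071494077103
[]
[{'position': [496.0, 57.1, 116.4], 'confidence': 0.71}] [{'position': [515.6, 27.8, 84.4], 'confidence': 0.98}, {'position': [553.0, 199.7, 78.5], 'confidence': 0.73}, {'position': [531.6, 110.3, 81.8], 'confidence': 0.71}]
(6.52, np.float64(5.18), np.float64(-0.21))
```

View pics/w2.png

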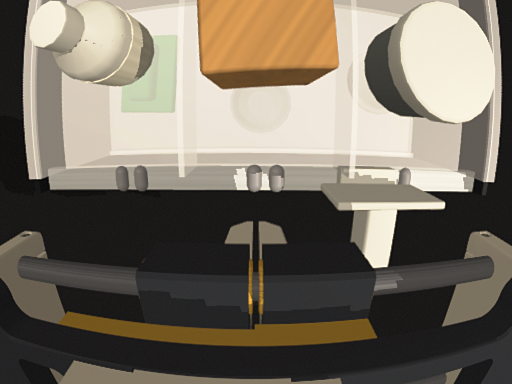

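View pics/t2.png

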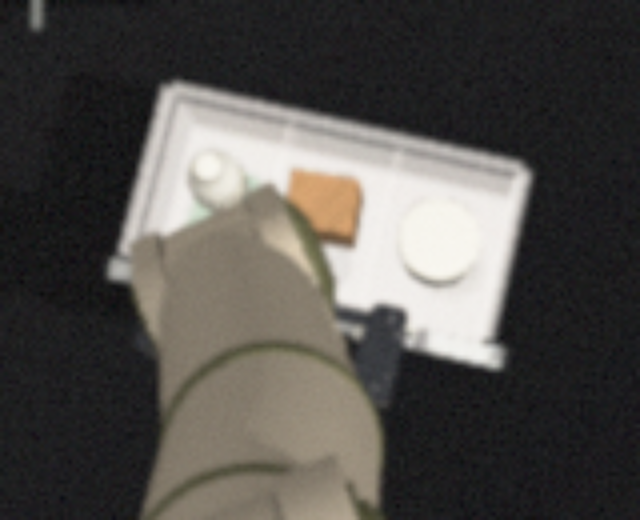

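```bash
cat > push.py <<'E'
from h import *
ctrl.pause(0.2); f0=ctrl.sense()["force"]
ctrl.move_straight(W(-110,-22,117),max_speed=60); print(st(f0))
y=-22; pk=0; ypk=0
while y>-64:
    y-=2 if y>-44 else 1
    ctrl.move_straight(W(-110,y,117),max_speed=12); s=st(f0); print(y,*s)
    if s[0]>33: break
    if s[2]>pk: pk,ypk=s[2],y
    if pk>2.5 and s[2]<pk-1.8: print("drop"); break
    if s[2]>9: break
p=ctrl.capture("wrist"); print(ctrl.mark_of("guard_knob",p)[:1],st(f0))
import cv2; cv2.imwrite("pics/w3.png",p["frame"][:,:,::-1]); print(pk,ypk)
E
python3 push.py
```

```text
(7.32, np.float64(-22.2), np.float64(-0.88))
-24 7.63 -23.83 -0.72
-26 7.95 -26.07 -1.19
-28 8.27 -28.14 0.21
-30 8.58 -30.12 -0.96
-32 8.9 -32.09 -0.41
-34 9.22 -34.13 -0.99
-36 9.53 -36.1 -0.73
-38 9.85 -38.11 -1.1
-40 10.17 -40.12 -0.24
-42 10.48 -42.15 -0.95
-44 10.8 -44.17 -1.2
-45 11.05 -45.09 -1.23
-46 11.3 -46.08 -0.97
-47 11.55 -47.1 -0.57
-48 11.8 -48.11 -0.81
-49 12.05 -49.11 -0.2
-50 12.3 -50.11 -0.78
-51 12.55 -51.11 -1.75
-52 12.8 -51.88 0.51
-53 13.05 -52.63 2.22
-54 13.3 -52.95 4.45
-55 13.55 -55.15 0.33
drop
[{'position': [489.0, 39.9, 116.2], 'confidence': 0.96}] (13.65, np.float64(-55.25), np.float64(1.22))
4.45 -54
```

View pics/w3.png

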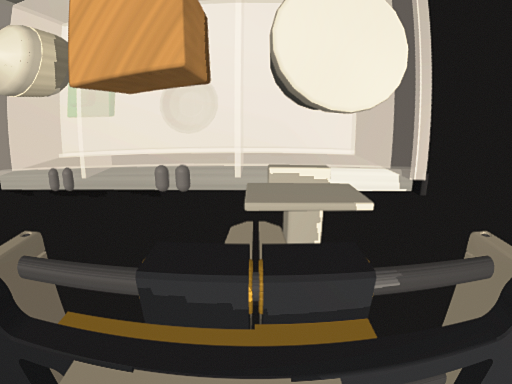

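```bash
python3 - <<'E'
from h import *
f0=ctrl.sense()["force"]*0
for y in(-56,-57,-58,-58.7,-59.4):
    ctrl.move_straight(W(-110,y,117),max_speed=10); s=st(f0); print(y,*s)
    if s[2]>2.5: break
ctrl.move_straight(W(-110,-35,117),max_speed=60)
ctrl.pause(.2)
p=ctrl.capture("wrist"); print(ctrl.mark_of("guard_knob",p)[:1],ctrl.mark_of("notch0",p)[:3],ctrl.masks_of("notch0",p)[:0],st())
import cv2; cv2.imwrite("pics/w4.png",p["frame"][:,:,::-1])
E
```

```text
-56 13.9 -56.4 2.1
-57 14.15 -57.3 1.71
-58 14.4 -58.27 -0.44
-58.7 14.65 -58.85 -0.52
-59.4 14.9 -59.53 0.03
[{'position': [491.3, 34.0, 115.2], 'confidence': 0.9}] [{'position': [515.0, 24.1, 83.5], 'confidence': 0.92}, {'position': [554.2, 199.7, 79.3], 'confidence': 0.92}, {'position': [532.4, 111.5, 82.3], 'confidence': 0.9}] [] (15.86, np.float64(-35.21), np.float64(-0.66))
```

View pics/w4.png

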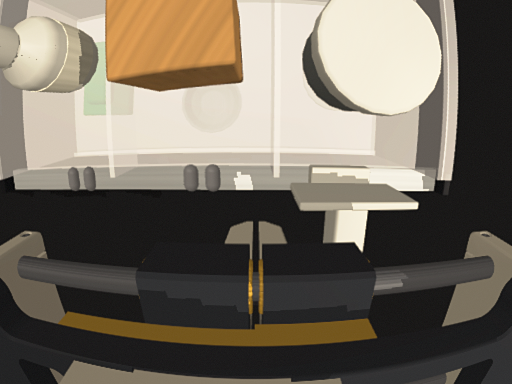

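```bash
python3 - <<'E'
from h import *
def F():
    v=[]
    for _ in range(6): ctrl.pause(.04); v.append(st()[2])
    return np.mean(v)
b=F(); ctrl.move_straight(W(-110,-57,117),max_speed=60); print("base",b,F())
for y in(-58.5,-59.5,-60.5,-61,-61.5,-62,-62.5,-63):
    ctrl.move_straight(W(-110,y,117),max_speed=10); f=F(); print(y,st()[:2],round(f-b,2))
    if f-b>1.5: break
ctrl.move_straight(W(-110,-35,117),max_speed=60)
p=ctrl.capture("wrist"); print(ctrl.mark_of("guard_knob",p)[:1],st())
E
```

```text
base 0.13499999999999998 -0.19500000000000003
-58.5 (17.43, np.float64(-58.47)) -0.08
-59.5 (17.93, np.float64(-59.48)) -0.13
-60.5 (18.43, np.float64(-60.48)) -0.13
-61 (18.93, np.float64(-60.99)) -0.3
-61.5 (19.43, np.float64(-61.5)) 0.02
-62 (19.93, np.float64(-61.98)) -0.16
-62.5 (20.43, np.float64(-62.51)) -0.11
-63 (20.93, np.float64(-62.97)) -0.38
[{'position': [487.1, 29.5, 115.0], 'confidence': 0.58}] (21.64, np.float64(-35.31), np.float64(-0.14))
```

```bash
python3 - <<'E'
from h import *
import cv2
ctrl.move_straight(W(-110,-35,200),max_speed=150)
ims=[]
for y in(-90,0):
    ctrl.move_straight(W(-110,y,200),max_speed=120); ctrl.pause(.3)
    p=ctrl.capture("wrist"); print(st(),ctrl.sense()["position"],[ctrl.mark_of(n,p)[:3] for n in("guard_knob","notch1")])
    np.save(f"f{-y}.npy",p["frame"]); ims.append(p["frame"])
print(p["intrinsics"],p["origin"],p["attitude"])
a=np.vstack([cv2.resize(f[80:260,130:390,::-1],None,fx=3,fy=1.6,interpolation=cv2.INTER_CUBIC) for f in ims])
for c in range(0,a.shape[1],30): a[::4,c]=(0,0,255) if c%150 else (0,255,0)
cv2.imwrite("pics/cmp.png",a)
E
```

```text
(23.3, np.float64(-89.52), np.float64(-0.05)) [483.84183595  32.35293698 199.98796536] [[{'position': [489.5, 28.4, 115.7], 'confidence': 0.73}, {'position': [616.6, 87.8, 79.2], 'confidence': 0.68}], [{'position': [514.1, 26.8, 84.0], 'confidence': 0.94}, {'position': [554.0, 203.7, 79.4], 'confidence': 0.7}, {'position': [532.5, 109.5, 77.9], 'confidence': 0.68}]]
(24.65, np.float64(-0.39), np.float64(0.05)) [503.74246077 119.2337356  200.05965376] [[{'position': [490.8, 30.6, 114.4], 'confidence': 0.87}], [{'position': [516.6, 26.4, 86.4], 'confidence': 0.66}, {'position': [532.6, 109.3, 77.7], 'confidence': 0.66}, {'position': [551.0, 199.0, 78.1], 'confidence': 0.61}]]
[[297.31863964   0.         255.35840442]
 [  0.         297.31863964 192.31229677]
 [  0.           0.           1.        ]] [570.99885593 102.9905474  349.56848533] [-0.61845713  0.77508032  0.10148586 -0.08038589]
```

View pics/cmp.png

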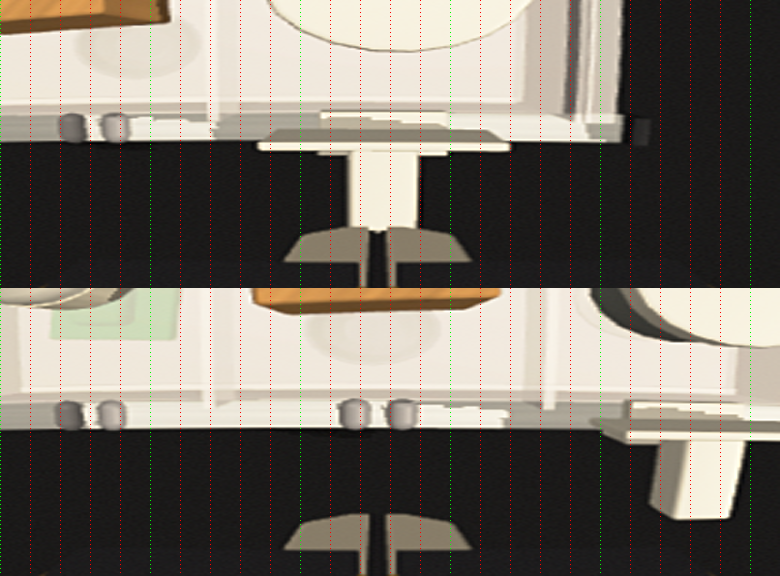

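```bash
python3 -c "
from h import *
ctrl.move_straight(W(-130,0,260)); ctrl.pause(.3); print(st()); print(ctrl.finish_job())"
```

```text
(25.62, np.float64(-0.17), np.float64(0.13))
the job is handed in; nothing more can be done
None
```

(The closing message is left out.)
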